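Tip the steel flask into its marking cradle and seat it on the end buffer

ROBOT

A 7-joint arm with a two-finger parallel gripper is mounted at the origin on the work surface; the furniture and walls round the work are solid. World frame = base frame: x ahead of the robot, y to its left, z up, the work surface at z = 0. Lengths are in m, angles in rad, forces in N, time in s.
With the tool pointing down it reaches from about 0.4 to 0.85 m from the base axis. Payload 4.5 kg.
Tool frame: the origin (TCP) lies midway between the tips of the shut fingers; the grasp point (between the pads) lies 19 mm behind it (robot.grasp_offset is the distance from the TCP to the grasp point, in m); z points along the fingers, y is the line along which they close (so a half turn about z gives the same grasp; the last joint's range is limited). The gripper opens to 85 mm and grips with 20 to 120 N. Pads are 22 mm wide; open, the fingers measure 114 mm over their backs; the gripper's body (76 mm by 85 mm) begins 54 mm behind the grasp point. The pads swing forward as they close: fully open they stand 13 mm farther back than shut.
Start: joints at [-1.208, 0.689, -0.195, 1.565, 0.157, 0.902, -0.215], TCP at [0.202, 0.592, 0.231] pointing down, gripper open.
Joint ranges: [-3.01, 3.01], [-0.46, 2.08], [-1.47, 1.51], [0.13, 2.56], [-1, 4.14], [0.04, 2.09], [-2.66, 2.66]. Speed limits (rad/s): [2.57, 2.57, 3.14, 3.14, 3.14, 3.14, 3.14].

INTERFACE

Orientations are given as [roll, pitch, yaw] about the fixed x, y, z axes, in that order (R = Rz(yaw) Ry(pitch) Rx(roll)).
In Python, from workcell import robot gives the robot as it stands.
- The arm moves only by the tool step_arm, never from a script. Its argument "commands" is a list of rows, each a list of 7 numbers: the shift along the tool's x, y, z each as a share of 0.2 m, from -1 to 1, then the turn, a rotation vector about the tool's x, y, z each as a share of 180 degrees, from -1 to 1, then the opening, from 0 (shut) to 1 (fully open). In form: [[tx, ty, tz, rx, ry, rz, claw], ...]. A call has 1 to 20 rows; each row shifts and turns the commanded pose from where the row before left it, along the tool's axes as they then stand; what a row does not reach is not made up. A row lasts 1/8 s, in which the tool goes at most 62.5 mm and 10.7 degrees, less where a joint would pass 70% of its speed; a pose out of reach is approached as far as the arm can. A call with a number of a shift or a turn outside -1 to 1 is refused whole. A call with a gripper value outside its range is refused whole. The fingers move at their own pace and stop on an object; "squeeze" is the grip in N (left out, the last holds). Time passes only in rows, so rows that do not move let the fingers close. It gives the time, the measured TCP pose, the force, the opening and the grip force at its end, in the units of the state.
- robot.sense(): the state, without advancing time (a new reading comes with each control period).
- robot.capture(name): name is "side" or "top"; returns a dict with "frame" (384x512x3 uint8, red, green, blue), "z_map" (384x512 float32, m along the optical axis (not along the pixel's ray), 0 where there is no reading), "fx", "fy", "cx", "cy" (pixels), "k1" (the pictures are not rectified: a ray, as slopes to the right and down, at radius r is drawn at 1 + k1 r^2 times it, then the intrinsics apply), "rvec" (rotation vector, rad) and "tvec" (3), from world to camera coordinates, as OpenCV has them. Camera axes: x right, y down, z forward; pixel columns grow to the right and rows downward; lengths in m; the calibration is good to about 2 mm. A picture is of the moment at which its call begins.
- robot.hand_in(): hands the job in; it is judged then, once.
The state is a dict: "t": time; "joint_pos": joint angles; "joint_velocities": joint speeds; "joint_efforts": joint torques, N m; "eef_pos": TCP position; "orientation": TCP orientation; "ft_force": force on the tool from outside, world axes, zero at the start; "torque": the same for the moment, N m; "width": opening from 0.0 (shut) to 1.0 (fully open); "grip_force": force on a finger pad.
Only numpy, scipy, OpenCV 4.12 (cv2) and the standard library are available. Lean on these libraries where they do the work, as an engineer would, in place of code of your own. Each camera call takes 0.05 s, during which the arm holds its last target. There are 200 camera calls.

TASK

Lay the standing steel flask down in its channel-shaped cradle so it can be marked: push it over by its top, cap towards the stop, without picking it up. Then slide it along the cradle by its foot until the cap meets the rubber buffer, press it there steadily with about 12 N (never more than 22 N), and leave it lying against the buffer. Do not disturb the bit holder or the little glass flask beside the cradle.

Things in the scene. Friction and masses are not known exactly. Their poses are not given: they have to be found in the camera images.
- flask: painted steel flask with screw cap, 234 mm tall, 72 mm diameter near the foot, tapering to a cap 38 mm in diameter (top 34 mm); 0.2 to 0.45 kg, balance point about 100 mm up. Stands upright on the cradle's bed near its open end. Origin: centre of the foot's underside; z runs from foot to cap. About 1 N at the cap starts it tipping about its foot's edge; leaning over 20 degrees it falls by itself
- flask_top (a point): centre of the flat top of the flask's cap, 234 mm from the foot; when the flask lies in the cradle this is the point that meets the buffer. Freshly tipped, it lies some 30 to 110 mm short of the buffer; the lying flask slides on the bed with 1 to 5 N
- cradle: aluminium U-channel fixed on the table, 460 mm long, 84 mm wide between its walls (94 outside); bed 8 mm and wall tops 57 mm above the table. Origin: centre of its underside. x runs along the channel from the open end (-230 mm), where the flask stands, to the stop (block centre at +208 mm); y across, z up. A flask lying in it rests on its foot's rim and its cap: foot centre 44, cap centre 27 mm above the table
- stop: black stop block 30 x 82 x 62 mm, fixed in the cradle's far end; origin: centre of its underside on the bed, axes as the cradle's. A steel screw spindle through it, 31 mm above the table, carries the rubber buffer
- spindle_mid (a point): point in the middle of the stop block on the spindle's axis. Towards the flask the spindle carries a round rubber buffer, 42 mm diameter, whose face stands 38 to 68 mm from this point: how far it is screwed out is not measured, so feel for it. The buffer gives about 1 mm per 4 N, resists fast pushing more (0.2 N per mm/s) and springs back slowly
- bit_jar_mid (a point): round holder full of screwdriver bits, 47 mm diameter, 86 mm tall, standing loose beside the cradle on the side away from the robot; point on its axis 40 mm above its foot
- oil_flask_mid (a point): small round glass flask with ball stopper, 60 mm diameter, 106 mm tall, standing loose beside the cradle on the side away from the robot; point on its axis 40 mm above its foot
Mind the look-alikes: they are no part of the job. Of the things like the flask, leave any that is blue; of the rest the smaller one is meant.

How it is judged:
By the outcome, as a careful person would: the job done as asked, in the order asked, and still so for the second after the job is handed in, with the robot touching nothing.
It also fails if it takes over 58 s, if anything falls off the work surface, if the arm or the gripper's body presses on something with over 40 N, if the wrist force passes 120 N, or if a joint passes its speed limit or range.

## Working session

There is one attempt and no reset: what is moved stays moved. The work goes in short steps, Python scripts to look and compute and a tool call to move; the robot and the scene stay as the last step left them, time stands still between calls to the robot, and variables do not carry over. Pictures are saved under pics/ and viewed, at most 10 in all, crops included, and the job is handed in when it is done.

Besides the shell and the picture viewer there is one more tool, called after "Emit:" as a command line: name --pt "numbers of a row" for each row, then --argument value for the rest. step_arm: Moves the arm, as the interface text tells. Shift numbers are shares of 0.2 m and turn numbers shares of 180 degrees, none past 1 either way. Its arguments: {"type":"object","properties":{"commands":{"type":"array","items":{"type":"array","items":{"type":"number"}}},"squeeze":{"type":"number"}},"required":["commands"]}

```bash
mkdir -p pics; cat > h.py <<'E'
import numpy as np, cv2
from workcell import robot
from scipy.spatial.transform import Rotation as R
def cap(n,f):
    c=robot.capture(n); cv2.imwrite(f'pics/{f}.png',c['frame'][:,:,::-1]); np.savez(f'{f}.npz',**c); return c
def pw(c,u,v,z=None):
    """world point of pixel; z depth from map unless given"""
    u=np.atleast_1d(u).astype(float);v=np.atleast_1d(v).astype(float)
    if z is None: z=c['z_map'][v.astype(int),u.astype(int)]
    x=(u-c['cx'])/c['fx'];y=(v-c['cy'])/c['fy'];xd,yd=x.copy(),y.copy()
    for _ in range(10):
        s=1+c['k1']*(x*x+y*y); x,y=xd/s,yd/s
    P=np.stack([x*z,y*z,z*np.ones_like(x)],1)-np.ravel(c['tvec'])
    return P@cv2.Rodrigues(np.array(c['rvec'],float))[0]
E
python3 -c "
from h import *
a=cap('side','s0');b=cap('top','t0');print(robot.sense())
for c in(a,b):print(c['fx'],c['k1'],c['tvec'],c['rvec'])
t=np.vstack([cv2.resize(b['frame'],(800,600))[:,:,::-1]]);cv2.imwrite('pics/t0b.png',t)
cv2.imwrite('pics/s0b.png',cv2.resize(a['frame'],(800,600))[:,:,::-1])"
```

```text
{'t': 0.1, 'joint_pos': array([-1.20820744,  0.68993094, -0.1945607 ,  1.56625905,  0.1573027 ,
        0.90251658, -0.2151075 ]), 'joint_velocities': array([-0.0014148 , -0.00013624, -0.00052408, -0.00371735,  0.00074765,
        0.00182539,  0.00144006]), 'joint_efforts': array([-3.93343944e-03, -5.40601015e+01, -1.27121273e+00, -1.58985364e+01,
        9.48789355e-03,  4.41640077e-03, -4.64755658e-06]), 'eef_pos': array([0.20163954, 0.59094373, 0.23054098]), 'orientation': array([-3.13987599e+00,  1.02006651e-04,  2.81290805e+00]), 'ft_force': array([-1.04290907, -0.74774754,  0.51298142]), 'torque': array([ 0.00681046, -0.0047706 , -0.06138095]), 'grip_force': 0.0, 'width': 0.9969825911336003}
440.49650389936625 -0.17575591507630173 [-0.39480964  0.12749282  1.28584139] [ 2.14981645e+00 -4.27098038e-04  1.59192640e-02]
409.48988367313433 -0.12999558762191013 [-0.16500704  0.39014007  1.17125092] [ 2.47789841 -1.61100254  0.17060711]
```

View pics/t0b.png

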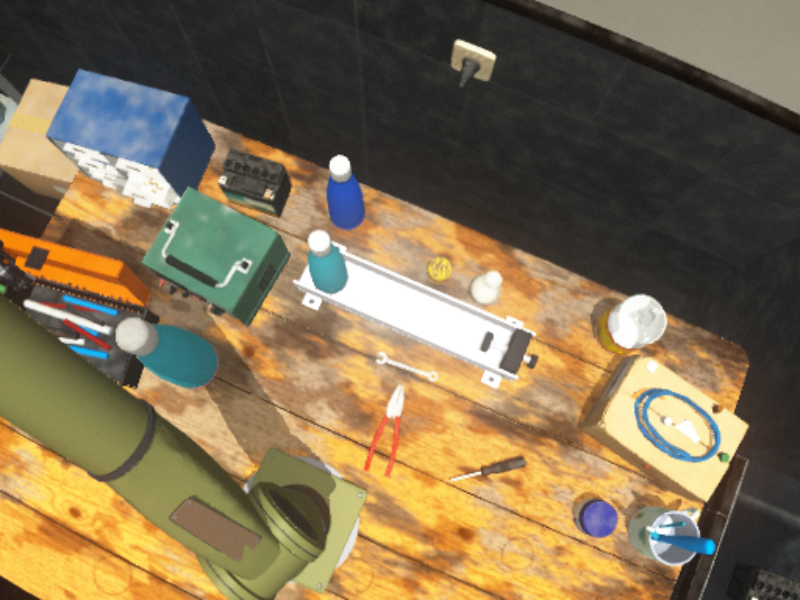

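View pics/s0b.png

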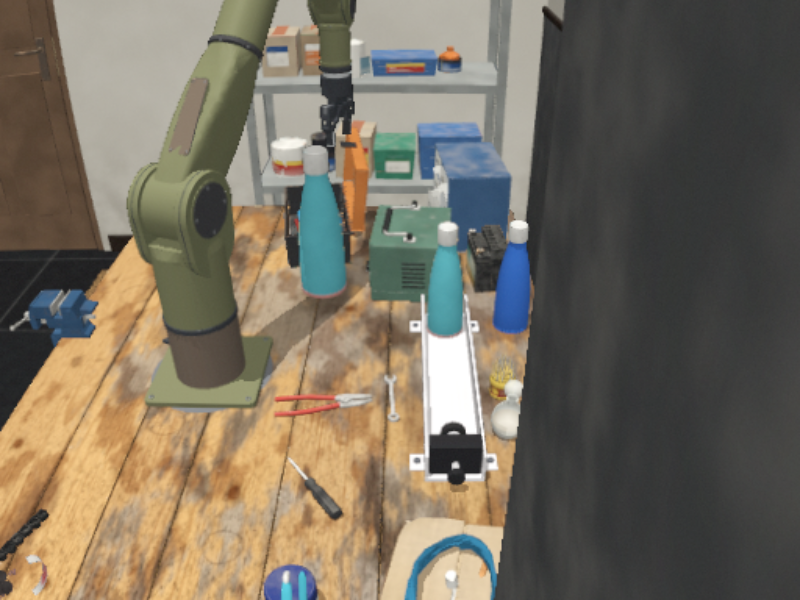

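The top view (800-wide) shows the target teal flask with its cap at (319,240), the stop block at (517,352) and the buffer at (487,341). The bits are at (439,268) and the glass flask at (487,288). The larger teal flask and the blue one are decoys.

```bash
python3 -c "
from h import *
np.set_printoptions(precision=4,suppress=True)
t=dict(np.load('t0.npz'));s=dict(np.load('s0.npz'))
def cloud(c):
    v,u=np.mgrid[0:384,0:512];z=c['z_map'].ravel();k=z>0
    return pw(c,u.ravel()[k],v.ravel()[k]),c['frame'].reshape(-1,3)[k].astype(int)
for n,p in dict(cap=(319,238),stop=(517,350),buf=(487,341),bit=(439,268),ball=(493,279),glass=(485,290)).items():
    print(n,pw(t,p[0]*.64,p[1]*.64)[0])
P,C=cloud(t);Q,D=cloud(s)
cp=pw(t,319*.64,238*.64)[0]
for nm,(p,c) in dict(top=(P,C),side=(Q,D)).items():
    r=np.hypot(*(p-cp)[:,:2].T)
    m=(r<.04)&(p[:,2]>.225); print(nm,'captop',m.sum(),p[m].min(0),p[m].max(0),np.median(p[m],0))
    st=pw(t,517*.64,350*.64)[0]
    m=(np.hypot(*(p-st)[:,:2].T)<.06)&(p[:,2]>.063)&(p[:,2]<.08); print('stoptop',m.sum(),p[m].min(0),p[m].max(0),p[m].mean(0))
    if m.sum()>20: print(cv2.minAreaRect(p[m][:,:2].astype(np.float32)))
    # wall tops & bed
    mid=(cp+st)/2
    m=(np.hypot(*(p-mid)[:,:2].T)<.3)&(abs(p[:,2]-.057)<.004)&(c.min(1)>130); print('walls',m.sum(),cv2.minAreaRect(p[m][:,:2].astype(np.float32)))
    m=(np.hypot(*(p-mid)[:,:2].T)<.2)&(abs(p[:,2]-.008)<.004)&(c.min(1)>150); print('bed',m.sum(),cv2.minAreaRect(p[m][:,:2].astype(np.float32)))
    for nm2,q in (('bit',(439,268)),('gl',(485,290))):
        w=pw(t,q[0]*.64,q[1]*.64)[0]; m=(np.hypot(*(p-w)[:,:2].T)<.06)&(p[:,2]>.062)&(p[:,2]<.12);print(nm2,m.sum(),p[m].min(0),p[m].max(0),p[m].mean(0))
"
```

```text
cap [0.4492 0.1351 0.241 ]
stop [ 0.4475 -0.2483  0.0669]
buf [ 0.4446 -0.1926  0.0486]
bit [ 0.5385 -0.0551  0.0489]
ball [ 0.5421 -0.1552  0.1072]
glass [ 0.5322 -0.1519  0.0553]
top captop 183 [0.4266 0.1145 0.225 ] [0.4623 0.1512 0.2462] [0.443  0.132  0.2407]
stoptop 306 [ 0.4067 -0.2622  0.0631] [ 0.4898 -0.2108  0.0756] [ 0.4476 -0.2462  0.0696]
((0.4484868049621582, -0.23736582696437836), (0.08325742185115814, 0.05070680379867554), 1.628994345664978)
walls 506 ((0.47298288345336914, -0.040222033858299255), (0.15035198628902435, 0.4555055797100067), 0.9287299513816833)
bed 2664 ((0.3954700231552124, -0.05689132213592529), (0.3811948895454407, 0.28316742181777954), 82.35882568359375)
bit 39 [ 0.4908 -0.0806  0.0621] [ 0.5581 -0.0362  0.0854] [ 0.5389 -0.056   0.0694]
gl 106 [ 0.4914 -0.1703  0.063 ] [ 0.5614 -0.1396  0.1077] [ 0.5422 -0.1543  0.0996]
side captop 113 [0.428  0.1123 0.2252] [0.4629 0.1488 0.2425] [0.445  0.1222 0.2377]
stoptop 345 [ 0.407  -0.2674  0.063 ] [ 0.4893 -0.2341  0.0741] [ 0.4475 -0.2525  0.0688]
((0.4481295347213745, -0.2507622539997101), (0.08241502940654755, 0.032970234751701355), 0.32932358980178833)
walls 428 ((0.47968924045562744, -0.04356779158115387), (0.15984268486499786, 0.4569256901741028), 0.3054563105106354)
bed 1908 ((0.38131454586982727, -0.05846703052520752), (0.2637217044830322, 0.38619017601013184), 1.6736105680465698)
bit 62 [ 0.5239 -0.0747  0.062 ] [ 0.5596 -0.0425  0.0845] [ 0.5422 -0.0579  0.069 ]
gl 165 [ 0.5301 -0.1748  0.0624] [ 0.5609 -0.1444  0.1066] [ 0.5447 -0.1615  0.0921]
```

```bash
python3 -c "
from h import *
np.set_printoptions(precision=4,suppress=True)
t=dict(np.load('t0.npz'));s=dict(np.load('s0.npz'))
v,u=np.mgrid[0:384,0:512]
for n,c in(('t',t),('s',s)):
    k=c['z_map'].ravel()>0
    p=pw(c,u.ravel()[k],v.ravel()[k])
    for x0 in(.402,.492):
        m=(abs(p[:,0]-x0)<.012)&(p[:,2]>.05)&(p[:,2]<.066)&(p[:,1]<.17)&(p[:,1]>-.22)
        if m.sum()>10: print(n,x0,m.sum(),cv2.fitLine(p[m][:,:2].astype(np.float32),cv2.DIST_HUBER,0,.01,.01).ravel())
    for z in(.12,.16,.2):
        m=(abs(p[:,2]-z)<.01)&(np.hypot(p[:,0]-.447,p[:,1]-.132)<.04); print(n,z,m.sum(),p[m].min(0),p[m].max(0)) if m.any() else 0
    m=(p[:,0]>.3)&(p[:,0]<.6)&(p[:,1]>.185)&(p[:,1]<.5)&(p[:,2]>.05)
    q=p[m];print('case',q.min(0),q.max(0))
    q=q[q[:,2]>.1];print(np.percentile(q,[1,99],axis=0))
    m=(p[:,0]>.1)&(p[:,0]<.3)&(p[:,1]>.15)&(p[:,1]<.4)&(p[:,2]>.1)&(p[:,2]<.45);q=p[m];print('big',q.min(0),q.max(0))
"
```

```text
t 0.402 272 [ 0.0036 -1.      0.4018 -0.0095]
t 0.492 239 [ 0.0007  1.      0.49   -0.0244]
t 0.12 67 [0.4127 0.1025 0.11  ] [0.4715 0.1617 0.1299]
t 0.16 79 [0.4184 0.1084 0.1505] [0.47   0.1598 0.1699]
t 0.2 25 [0.4278 0.1154 0.1902] [0.4504 0.1438 0.208 ]
case [0.3    0.1851 0.05  ] [0.5999 0.4999 0.2016]
[[0.3021 0.2321 0.1022]
 [0.5911 0.496  0.1979]]
big [0.1344 0.2411 0.1003] [0.2999 0.3914 0.3314]
s 0.402 166 [ 0.0025 -1.      0.4023 -0.044 ]
s 0.492 172 [ 0.0069 -1.      0.4912 -0.0525]
s 0.12 124 [0.4132 0.0986 0.1101] [0.4768 0.1339 0.13  ]
s 0.16 121 [0.4184 0.1015 0.1502] [0.4725 0.1381 0.1699]
s 0.2 73 [0.4288 0.112  0.1902] [0.4614 0.1308 0.2099]
case [0.3001 0.2207 0.05  ] [0.6    0.4999 0.2004]
[[0.3023 0.2295 0.1012]
 [0.5955 0.494  0.1969]]
big [0.1368 0.2323 0.1001] [0.2999 0.3696 0.3285]
```

Emit:
step_arm --pt "0 0 -0.24 0 0 0 0" --pt "0 0 -0.24 0 0 0 0" --pt "0 0 -0.24 0 0 -0.0523 0" --pt "0 0 -0.24 0 0 -0.0523 0" --pt "-0.122 -0.198 0 0 0 0 0" --pt "-0.122 -0.198 0 0 0 0 0" --pt "-0.122 -0.198 0 0 0 0 0" --pt "-0.122 -0.198 0 0 0 0 0" --pt "-0.122 -0.198 0 0 0 0 0" --pt "-0.122 -0.198 0 0 0 0 0" --pt "-0.122 -0.198 0 0 0 0 0" --pt "-0.122 -0.198 0 0 0 0 0" --pt "-0.122 -0.198 0 0 0 0 0" --pt "-0.122 -0.198 0 0 0 0 0" --pt "0 0 0 0 0 0 0" --pt "0 0 0 0 0 0 0"

```text
t: 2.1
eef_pos: [0.4452, 0.196, 0.423]
orientation: [3.141, -0.001, -3.141]
ft_force: [-0.9, 0.5, -0.1]
width: 0.001
grip_force: 0.0
```

Emit:
step_arm --pt "0 0 0.199 0 0 0 0" --pt "0 0 0.199 0 0 0 0" --pt "0 0 0.199 0 0 0 0" --pt "0 0 0.199 0 0 0 0" --pt "0 0 0.199 0 0 0 0" --pt "0 0 0 0 0 0 0" --pt "0 0 0 0 0 0 0"

```text
t: 2.98
eef_pos: [0.4461, 0.1969, 0.2255]
orientation: [3.14, 0.001, -3.14]
ft_force: [-0.2, -0.3, 0.8]
width: -0.002
grip_force: 0.0
```

```bash
python3 -c "
from h import *
print(robot.sense()['eef_pos'])
a=cap('side','s1');b=cap('top','t1')
cs=[cv2.resize(a['frame'][90:250,200:360],(400,400)),cv2.resize(b['frame'][90:250,140:300],(400,400))]
cv2.imwrite('pics/m1.png',np.hstack(cs)[:,:,::-1])"
```

```text
[0.44607549 0.19687853 0.22545385]
```

View pics/m1.png

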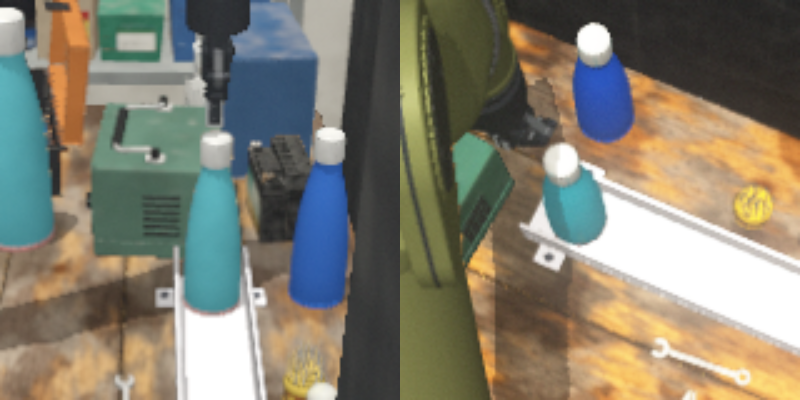

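The finger stands right behind the cap: in the side crop both are at column 216. Pushing next.

Emit:
step_arm --pt "0 -0.05 0 0 0 0 0" --pt "0 -0.05 0 0 0 0 0" --pt "0 -0.04 0 0 0 0 0" --pt "0 -0.04 0 0 0 0 0" --pt "0 -0.04 0 0 0 0 0" --pt "0 -0.04 0 0 0 0 0" --pt "0 -0.04 0 0 0 0 0" --pt "0 -0.04 0 0 0 0 0"

```text
t: 4.08
eef_pos: [0.4457, 0.1269, 0.2243]
orientation: [3.142, -0.0, 3.141]
ft_force: [1.1, 0.2, -0.3]
width: 0.002
grip_force: 0.1
```

```bash
python3 -c "
from h import *
b=cap('side','s2')
cv2.imwrite('pics/m2.png',cv2.resize(b['frame'][90:290,200:360],(480,600))[:,:,::-1])"
```

```text
(no output)
```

View pics/m2.png

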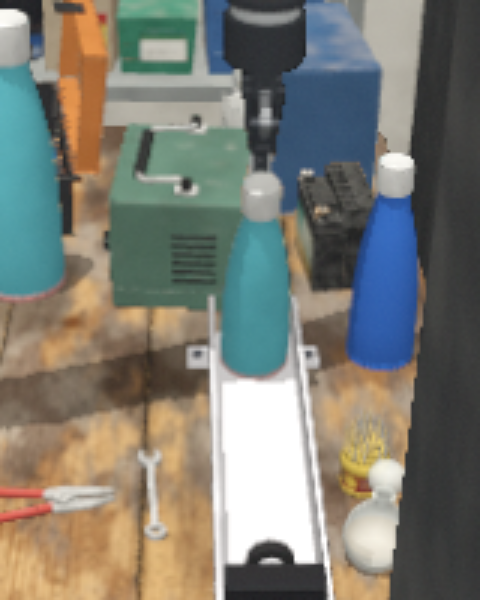

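The flask is tipping straight: the cap at (262,195) is leaning towards the camera and the foot is still at (255,370). Pushing on.

Emit:
step_arm --pt "0 -0.04 0 0 0 0 0" --pt "0 -0.04 0 0 0 0 0" --pt "0 -0.04 0 0 0 0 0" --pt "0 -0.04 0 0 0 0 0" --pt "0 -0.04 0 0 0 0 0" --pt "0 -0.04 0 0 0 0 0" --pt "0 -0.04 0 0 0 0 0" --pt "0 0 0 0 0 0 0" --pt "0 0 0 0 0 0 0" --pt "0 0 0 0 0 0 0" --pt "0 0 0 0 0 0 0"

```text
t: 5.5
eef_pos: [0.4457, 0.0718, 0.2243]
orientation: [3.141, 0.0, -3.141]
ft_force: [0.8, 0.2, -0.5]
width: 0.003
grip_force: 0.0
```

```bash
python3 -c "
from h import *
np.set_printoptions(precision=4,suppress=True)
a=cap('side','s3');b=cap('top','t3')
cs=[cv2.resize(a['frame'][130:310,230:350],(400,600)),cv2.resize(b['frame'][120:270,180:350],(400,353))]
cs[1]=np.vstack([cs[1],np.zeros((247,400,3),np.uint8)])
cv2.imwrite('pics/m3.png',np.hstack(cs)[:,:,::-1])
v,u=np.mgrid[0:384,0:512]
for c in(a,b):
    k=c['z_map'].ravel()>0;p=pw(c,u.ravel()[k],v.ravel()[k]);C=c['frame'].reshape(-1,3)[k].astype(int)
    m=(abs(p[:,0]-.446)<.038)&(p[:,1]<.2)&(p[:,1]>-.22)&(p[:,2]>.03)&(p[:,2]<.1)&(C[:,2]-C[:,0]>50)
    q=p[m];print('teal',m.sum(),np.percentile(q,[0,1,50,99,100],axis=0))
    m=(abs(p[:,0]-.446)<.018)&(p[:,1]>-.225)&(p[:,1]<.0)&(p[:,2]>.025)&(p[:,2]<.055)&(C.min(1)>110)
    q=p[m];print('cap',m.sum(),np.percentile(q,[0,1,50,99,100],axis=0) if m.any() else 0)
"
```

```text
teal 978 [[ 0.4088 -0.1064  0.0321]
 [ 0.4091 -0.0993  0.0374]
 [ 0.4383 -0.0129  0.0604]
 [ 0.4712  0.0828  0.0778]
 [ 0.4741  0.0886  0.0809]]
cap 274 [[ 0.428  -0.2068  0.0251]
 [ 0.4281 -0.2046  0.0274]
 [ 0.4409 -0.1175  0.0458]
 [ 0.4566 -0.0512  0.0548]
 [ 0.4618 -0.0429  0.055 ]]
teal 1219 [[ 0.408  -0.1042  0.0345]
 [ 0.4087 -0.0999  0.039 ]
 [ 0.4345  0.0042  0.0644]
 [ 0.4708  0.0847  0.0801]
 [ 0.4749  0.0861  0.0829]]
cap 226 [[ 0.4283 -0.2247  0.0282]
 [ 0.4287 -0.2231  0.0305]
 [ 0.4414 -0.1132  0.0452]
 [ 0.4626 -0.0466  0.0544]
 [ 0.4635 -0.0353  0.0548]]
```

View pics/m3.png

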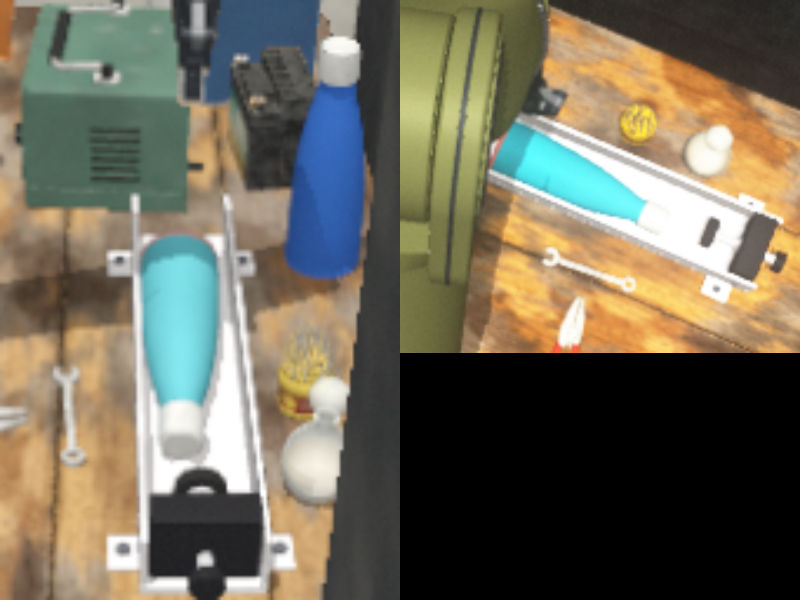

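The flask lies on the bed, cap at (183,430) short of the buffer at (200,485) in the side crop, and the bit holder and glass flask are untouched. The foot is at y≈0.095, x≈0.441. Going behind the foot.

Emit:
step_arm --pt "0.01 0.0875 0 0 0 0 0" --pt "0.01 0.0875 0 0 0 0 0" --pt "0 0.0875 0 0 0 0 0" --pt "0 0.0875 0 0 0 0 0" --pt "0 0 0 0 0 0 0" --pt "0 0 0.164 0 0 0 0" --pt "0 0 0.164 0 0 0 0" --pt "0 0 0.164 0 0 0 0" --pt "0 0 0.164 0 0 0 0" --pt "0 0 0.164 0 0 0 0" --pt "0 0 0.164 0 0 0 0" --pt "0 0 0 0 0 0 0" --pt "0 0 0 0 0 0 0" --pt "0 0 0 0 0 0 0"

```text
t: 7.35
eef_pos: [0.4426, 0.1415, 0.0288]
orientation: [3.141, 0.002, 3.141]
ft_force: [-0.4, -0.0, 1.1]
width: -0.001
grip_force: 0.0
```

```bash
python3 -c "
from h import *
s=robot.sense();print(s['t'],s['eef_pos'],s['ft_force'])"
```

```text
7.35 [0.44257068 0.14152038 0.02877949] [-0.41618751 -0.03182601  1.05551724]
```

Emit:
step_arm --pt "0 -0.03 0 0 0 0 0" --pt "0 -0.03 0 0 0 0 0" --pt "0 -0.03 0 0 0 0 0" --pt "0 -0.02 0 0 0 0 0" --pt "0 -0.02 0 0 0 0 0" --pt "0 -0.02 0 0 0 0 0" --pt "0 -0.02 0 0 0 0 0" --pt "0 -0.02 0 0 0 0 0" --pt "0 -0.02 0 0 0 0 0" --pt "0 -0.02 0 0 0 0 0" --pt "0 -0.02 0 0 0 0 0" --pt "0 -0.02 0 0 0 0 0"

```text
t: 8.85
eef_pos: [0.4418, 0.0874, 0.0275]
orientation: [3.141, 0.0, 3.142]
ft_force: [-0.6, 3.8, 5.2]
width: -0.002
grip_force: 0.0
```

Emit:
step_arm --pt "0 -0.01 0 0 0 0 0" --pt "0 -0.01 0 0 0 0 0" --pt "0 -0.01 0 0 0 0 0" --pt "0 -0.01 0 0 0 0 0"

```text
t: 9.35
eef_pos: [0.4418, 0.0795, 0.0275]
orientation: [3.141, 0.0, -3.142]
ft_force: [0.4, 3.7, 4.6]
width: -0.0
grip_force: 0.0
```

```bash
python3 -c "
from h import *
np.set_printoptions(precision=4,suppress=True)
s=robot.sense();print(s['eef_pos'],s['ft_force'])
a=cap('side','s4')
cv2.imwrite('pics/m4.png',cv2.resize(a['frame'][130:310,230:350],(400,600))[:,:,::-1])
s=robot.sense();print(s['eef_pos'],s['ft_force'])
"
```

```text
[0.4418 0.0795 0.0275] [0.3746 3.721  4.6465]
[0.4418 0.0792 0.0275] [0.0185 3.9383 5.1566]
```

View pics/m4.png

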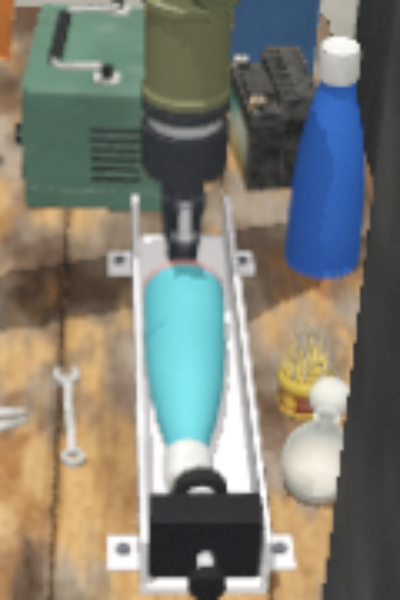

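Emit:
step_arm --pt "0 -0.01 -0.004 0 0 0 0" --pt "0 -0.01 -0.003 0 0 0 0" --pt "0 -0.01 0 0 0 0 0" --pt "0 -0.01 0 0 0 0 0" --pt "0 -0.01 0 0 0 0 0"

```text
t: 10.02
eef_pos: [0.4425, 0.0748, 0.029]
orientation: [3.134, 0.002, -3.136]
ft_force: [-0.9, 17.1, 5.8]
width: 0.002
grip_force: 0.0
```

Emit:
step_arm --pt "0 0.01 0 0 0 0 0" --pt "0 0 0 0 0 0 0"

```text
t: 10.28
eef_pos: [0.4424, 0.0751, 0.029]
orientation: [3.136, 0.002, -3.138]
ft_force: [-0.2, 10.7, 5.8]
width: -0.002
grip_force: 0.0
```

```bash
python3 -c "
from h import *
np.set_printoptions(precision=4,suppress=True)
a=cap('side','s5');b=cap('top','t5')
s=robot.sense();print(s['t'],s['eef_pos'],s['ft_force'])
cs=[cv2.resize(a['frame'][190:310,255:335],(400,600)),cv2.resize(b['frame'][150:250,235:355],(400,333))]
cs[1]=np.vstack([cs[1],np.zeros((267,400,3),np.uint8)])
cv2.imwrite('pics/m5.png',np.hstack(cs)[:,:,::-1])
v,u=np.mgrid[0:384,0:512]
for c in(a,b):
    k=c['z_map'].ravel()>0;p=pw(c,u.ravel()[k],v.ravel()[k]);C=c['frame'].reshape(-1,3)[k].astype(int)
    m=(abs(p[:,0]-.446)<.038)&(p[:,1]<.2)&(p[:,1]>-.22)&(p[:,2]>.03)&(p[:,2]<.1)&(C[:,2]-C[:,0]>50)
    q=p[m];print('teal',m.sum(),np.percentile(q,[0,1,50,99,100],axis=0))
    m=(abs(p[:,0]-.446)<.025)&(p[:,1]>-.235)&(p[:,1]<-.1)&(p[:,2]>.025)&(p[:,2]<.06)&(C.max(1)<70)
    q=p[m];print('buf',m.sum(),np.percentile(q,[0,1,50,99,100],axis=0) if m.any() else 0)
"
```

```text
10.375 [0.4424 0.0751 0.029 ] [-0.6782 10.1641  5.7223]
teal 1079 [[ 0.4109 -0.1596  0.0317]
 [ 0.4114 -0.1516  0.038 ]
 [ 0.4409 -0.0623  0.0607]
 [ 0.4739  0.0314  0.0776]
 [ 0.4767  0.0365  0.0804]]
buf 67 [[ 0.4287 -0.2079  0.0387]
 [ 0.4303 -0.2073  0.0392]
 [ 0.4485 -0.2021  0.0466]
 [ 0.4663 -0.195   0.0532]
 [ 0.4665 -0.1949  0.0541]]
teal 1200 [[ 0.4082 -0.1544  0.0351]
 [ 0.4088 -0.1506  0.0396]
 [ 0.435  -0.0481  0.0632]
 [ 0.4735  0.0329  0.0795]
 [ 0.4774  0.0365  0.0991]]
buf 0 0
```

View pics/m5.png

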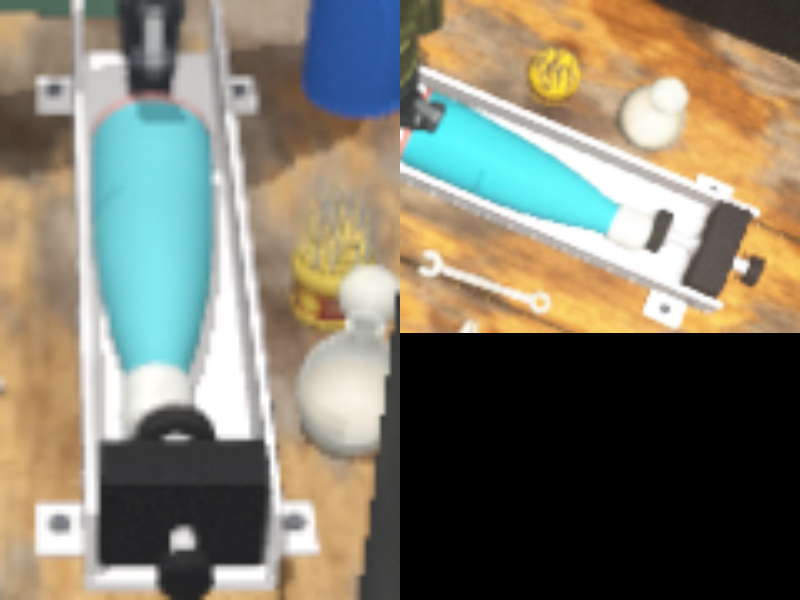

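The cap touches the buffer (top crop, (655,232)). Adding a little force and holding.

Emit:
step_arm --pt "0 -0.003 0 0 0 0 0" --pt "0 -0.003 0 0 0 0 0" --pt "0 0 0 0 0 0 0" --pt "0 0 0 0 0 0 0"

```text
t: 10.88
eef_pos: [0.4425, 0.075, 0.029]
orientation: [3.134, 0.002, -3.137]
ft_force: [-0.5, 12.4, 6.0]
width: -0.001
grip_force: 0.0
```

Emit:
step_arm --pt "0 -0.002 0 0 0 0 0" --pt "0 0 0 0 0 0 0" --pt "0 0 0 0 0 0 0" --pt "0 0 0 0 0 0 0" --pt "0 0 0 0 0 0 0" --pt "0 0 0 0 0 0 0" --pt "0 0 0 0 0 0 0" --pt "0 0 0 0 0 0 0"

```text
t: 11.88
eef_pos: [0.4425, 0.075, 0.0291]
orientation: [3.134, 0.002, -3.136]
ft_force: [-0.6, 15.0, 5.6]
width: 0.0
grip_force: 0.0
```

Emit:
step_arm --pt "0 0 0 0 0 0 0" --pt "0 0 0 0 0 0 0" --pt "0 0 0 0 0 0 0" --pt "0 0 0 0 0 0 0" --pt "0 0 0 0 0 0 0" --pt "0 0 0 0 0 0 0" --pt "0 0 0 0 0 0 0" --pt "0 0 0 0 0 0 0" --pt "0 0 0 0 0 0 0" --pt "0 0 0 0 0 0 0" --pt "0 0 0 0 0 0 0" --pt "0 0 0 0 0 0 0"

```text
t: 13.38
eef_pos: [0.4425, 0.0751, 0.0291]
orientation: [3.134, 0.002, -3.136]
ft_force: [-0.6, 14.0, 5.7]
width: -0.0
grip_force: 0.0
```

Held for 2.5 s. The foot face seems to be about 34 mm ahead of the TCP, though, so the finger linkage rather than the fingertips was bearing on it, with some downforce. I'll retreat, turn the tool 90° so the fingertips alone meet the foot, and press again cleanly.

Emit:
step_arm --pt "0 0.01 0 0 0 0 0" --pt "0 0.01 0 0 0 0 0" --pt "0 0.01 0 0 0 0 0" --pt "0 0.01 0 0 0 0 0" --pt "0 0.02 0 0 0 0 0" --pt "0 0.06 0 0 0 0 0" --pt "0 0.06 0 0 0 0 0" --pt "0 0.06 -0.2 0 0 0 0" --pt "0 0 -0.25 0 0 0 0" --pt "0 0 -0.25 0 0 0 0" --pt "0 0 -0.25 0 0 0 0" --pt "0 0 -0.2 0 0 0 0" --pt "0 0 0 0 0 0 0"

```text
t: 15.0
eef_pos: [0.4431, 0.1193, 0.2615]
orientation: [3.139, 0.006, 3.142]
ft_force: [-0.1, -0.5, -1.3]
width: -0.002
grip_force: 0.0
```

```bash
python3 -c "
from h import *
np.set_printoptions(precision=4,suppress=True)
s=robot.sense();print(s['t'],s['joint_pos'],s['eef_pos'],s['ft_force'])
a=cap('side','s6');b=cap('top','t6')
cs=[cv2.resize(a['frame'][190:310,255:335],(400,600)),cv2.resize(b['frame'][130:250,220:340],(400,400))]
cs[1]=np.vstack([cs[1],np.zeros((200,400,3),np.uint8)])
cv2.imwrite('pics/m6.png',np.hstack(cs)[:,:,::-1])
v,u=np.mgrid[0:384,0:512]
for c in(a,b):
    k=c['z_map'].ravel()>0;p=pw(c,u.ravel()[k],v.ravel()[k]);C=c['frame'].reshape(-1,3)[k].astype(int)
    m=(abs(p[:,0]-.446)<.038)&(p[:,1]<.2)&(p[:,1]>-.22)&(p[:,2]>.03)&(p[:,2]<.1)&(C[:,2]-C[:,0]>50)
    q=p[m];print('teal',m.sum(),np.percentile(q,[0,1,50,99,100],axis=0))
"
```

```text
15.0 [-0.0108  0.4626 -0.5218  2.0018  0.3323  0.7534  0.8395] [0.4431 0.1193 0.2615] [-0.0792 -0.5246 -1.2929]
teal 1081 [[ 0.4087 -0.154   0.0305]
 [ 0.4111 -0.147   0.0366]
 [ 0.4409 -0.0594  0.0607]
 [ 0.4738  0.0351  0.078 ]
 [ 0.4771  0.0397  0.0796]]
teal 929 [[ 0.408  -0.1516  0.035 ]
 [ 0.4094 -0.1488  0.0396]
 [ 0.4376 -0.0643  0.0611]
 [ 0.4716  0.0032  0.0776]
 [ 0.475   0.0116  0.0822]]
```

View pics/m6.png

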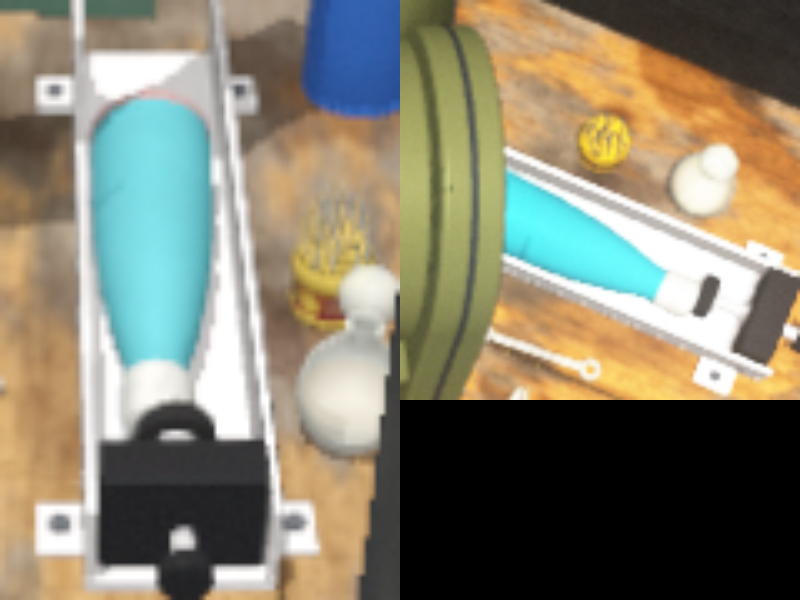

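The flask rests against the buffer: in the top crop the cap at (683,292) meets the buffer at (708,295). It sprang back about 3 mm, so the press was about 12 N. Turning the tool for a clean second press.

Emit:
step_arm --pt "0 0 0 0 0 -0.0556 0" --pt "0 0 0 0 0 -0.0556 0" --pt "0 0 0 0 0 -0.0556 0" --pt "0 0 0 0 0 -0.0556 0" --pt "0 0 0 0 0 -0.0556 0" --pt "0 0 0 0 0 -0.0556 0" --pt "0 0 0 0 0 -0.0556 0" --pt "0 0 0 0 0 -0.0556 0" --pt "0 0 0 0 0 -0.0552 0" --pt "0 0 0 0 0 0 0" --pt "0.06 0.006 0.19 0 0 0 0" --pt "0 0 0.19 0 0 0 0" --pt "0 0 0.19 0 0 0 0" --pt "0 0 0.19 0 0 0 0" --pt "0 0 0.19 0 0 0 0" --pt "0 0 0.19 0 0 0 0" --pt "0 0 0 0 0 0 0" --pt "0 0 0 0 0 0 0" --pt "0 0 0 0 0 0 0"

```text
t: 17.48
eef_pos: [0.4412, 0.1062, 0.0321]
orientation: [-3.14, 0.001, -1.572]
ft_force: [-0.7, 0.6, 0.0]
width: 0.0
grip_force: 0.0
```

Emit:
step_arm --pt "0.02 0 0 0 0 0 0" --pt "0.02 0 0 0 0 0 0" --pt "0.02 0 0 0 0 0 0" --pt "0.02 0 0 0 0 0 0" --pt "0.02 0 0 0 0 0 0" --pt "0.02 0 0 0 0 0 0" --pt "0.02 0 0 0 0 0 0" --pt "0.02 0 0 0 0 0 0" --pt "0.01 0 0 0 0 0 0" --pt "0 0 0 0 0 0 0" --pt "0 0 0 0 0 0 0"

```text
t: 18.85
eef_pos: [0.4406, 0.0721, 0.0309]
orientation: [-3.141, 0.0, -1.571]
ft_force: [-0.2, 0.1, -0.5]
width: 0.002
grip_force: 0.0
```

Still free. Feeling forward.

Emit:
step_arm --pt "0.008 0 0 0 0 0 0" --pt "0.008 0 0 0 0 0 0" --pt "0.008 0 0 0 0 0 0" --pt "0.008 0 0 0 0 0 0" --pt "0 0 0 0 0 0 0"

```text
t: 19.48
eef_pos: [0.4405, 0.0653, 0.0308]
orientation: [3.142, -0.0, -1.571]
ft_force: [-0.1, -0.2, 0.4]
width: 0.001
grip_force: 0.0
```

Emit:
step_arm --pt "0.006 0 0 0 0 0 0" --pt "0.006 0 0 0 0 0 0" --pt "0.006 0 0 0 0 0 0" --pt "0 0 0 0 0 0 0"

```text
t: 19.98
eef_pos: [0.4405, 0.0618, 0.0309]
orientation: [-3.142, -0.0, -1.571]
ft_force: [-1.1, 0.2, -0.2]
width: 0.003
grip_force: 0.0
```

Emit:
step_arm --pt "0.006 0 0 0 0 0 0" --pt "0.006 0 0 0 0 0 0" --pt "0.006 0 0 0 0 0 0" --pt "0 0 0 0 0 0 0"

```text
t: 20.48
eef_pos: [0.4405, 0.0586, 0.0309]
orientation: [-3.142, 0.001, -1.571]
ft_force: [-0.9, 0.8, -1.1]
width: -0.004
grip_force: 0.0
```

Emit:
step_arm --pt "0.006 0 0 0 0 0 0" --pt "0.006 0 0 0 0 0 0" --pt "0 0 0 0 0 0 0"

```text
t: 20.85
eef_pos: [0.4407, 0.0578, 0.031]
orientation: [-3.141, 0.004, -1.57]
ft_force: [-0.2, 5.5, 0.7]
width: -0.001
grip_force: 0.1
```

Emit:
step_arm --pt "0.004 0 0 0 0 0 0" --pt "0.003 0 0 0 0 0 0" --pt "0.003 0 0 0 0 0 0" --pt "0 0 0 0 0 0 0" --pt "0 0 0 0 0 0 0"

```text
t: 21.48
eef_pos: [0.4408, 0.0572, 0.0311]
orientation: [-3.141, 0.006, -1.568]
ft_force: [-0.3, 7.7, -0.5]
width: 0.004
grip_force: 0.0
```

Emit:
step_arm --pt "0.004 0 0 0 0 0 0" --pt "0.004 0 0 0 0 0 0" --pt "0.004 0 0 0 0 0 0" --pt "0 0 0 0 0 0 0" --pt "0 0 0 0 0 0 0"

```text
t: 22.1
eef_pos: [0.4409, 0.0565, 0.0313]
orientation: [-3.141, 0.009, -1.567]
ft_force: [-0.2, 10.2, 0.1]
width: 0.005
grip_force: 0.0
```

Emit:
step_arm --pt "0.004 0 0 0 0 0 0" --pt "0.004 0 0 0 0 0 0" --pt "0.004 0 0 0 0 0 0" --pt "0 0 0 0 0 0 0" --pt "0 0 0 0 0 0 0" --pt "0 0 0 0 0 0 0"

```text
t: 22.85
eef_pos: [0.4411, 0.0558, 0.0314]
orientation: [-3.14, 0.012, -1.566]
ft_force: [-0.5, 12.9, -0.3]
width: -0.0
grip_force: 0.0
```

Emit:
step_arm --pt "0.002 0 0 0 0 0 0" --pt "0 0 0 0 0 0 0" --pt "0 0 0 0 0 0 0" --pt "0 0 0 0 0 0 0" --pt "0 0 0 0 0 0 0" --pt "0 0 0 0 0 0 0" --pt "0 0 0 0 0 0 0" --pt "0 0 0 0 0 0 0" --pt "0 0 0 0 0 0 0" --pt "0 0 0 0 0 0 0" --pt "0 0 0 0 0 0 0" --pt "0 0 0 0 0 0 0" --pt "0 0 0 0 0 0 0" --pt "0 0 0 0 0 0 0" --pt "0 0 0 0 0 0 0" --pt "0 0 0 0 0 0 0"

```text
t: 24.85
eef_pos: [0.4411, 0.0558, 0.0315]
orientation: [-3.14, 0.013, -1.565]
ft_force: [-0.5, 13.3, -0.1]
width: -0.002
grip_force: 0.0
```

Emit:
step_arm --pt "-0.003 0 0 0 0 0 0" --pt "-0.005 0 0 0 0 0 0" --pt "-0.005 0 0 0 0 0 0" --pt "-0.005 0 0 0 0 0 0" --pt "-0.01 0 0 0 0 0 0" --pt "-0.01 0 0 0 0 0 0" --pt "-0.01 0 0 0 0 0 0" --pt "-0.01 0 0 0 0 0 0" --pt "-0.06 0 0 0 0 0 0" --pt "-0.08 0 0 0 0 0 0" --pt "-0.08 0 0 0 0 0 0" --pt "0 0 -0.2 0 0 0 0" --pt "0 0 -0.25 0 0 0 0" --pt "0 0 -0.25 0 0 0 0" --pt "0 0 -0.25 0 0 0 0" --pt "0 0 0 0 0 0 0"

```text
t: 26.85
eef_pos: [0.4421, 0.1066, 0.2241]
orientation: [-3.135, 0.003, -1.57]
ft_force: [-0.2, 0.3, -0.3]
width: -0.0
grip_force: 0.0
```

```bash
python3 -c "
from h import *
a=cap('side','s7');b=cap('top','t7')
cs=[cv2.resize(a['frame'][190:310,255:335],(400,600)),cv2.resize(b['frame'][180:240,270:340],(400,343))]
cs[1]=np.vstack([cs[1],np.zeros((257,400,3),np.uint8)])
cv2.imwrite('pics/m7.png',np.hstack(cs)[:,:,::-1])"
```

```text
(no output)
```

View pics/m7.png

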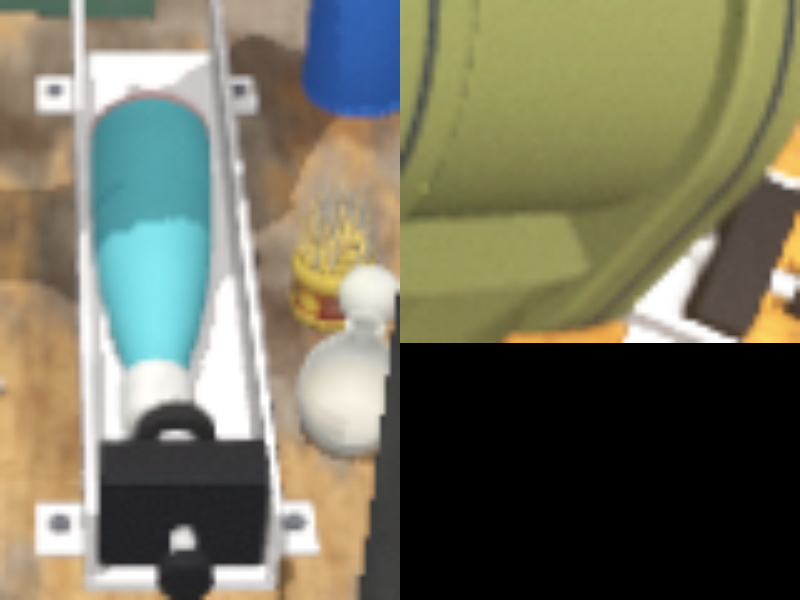

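The cap is at (165,400), still behind the buffer rim at (172,415), and the flask has not moved since the last view. The bit holder and glass flask are undisturbed.

```bash
python3 -c "
from workcell import robot
print(robot.hand_in())"
```

```text
the job is handed in; nothing more can be done
None
```

The flask is lying in the cradle with its cap against the buffer and the job is handed in (verdict not shown): I pressed twice, 2–2.5 s each at about 13–15 N at the wrist (roughly 12 N at the buffer, 17 N the highest reading), with the first push and press bearing on the gripper's finger linkage instead of the fingertips, and the bit holder and glass flask look undisturbed.

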